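# Switch on the microscope's imaging units in order

## Robot

A 7-joint arm with a two-finger parallel gripper is mounted at the origin on the work surface. World frame = base frame: x ahead of the robot, y to its left, z up, the work surface at z = 0. Lengths are in m, angles in degrees, forces in N, time in s.
With the tool pointing down it reaches from about 0.4 to 0.925 m from the base axis. Payload 4.1 kg.
Tool frame: the origin (TCP) lies between the finger pads; the fingertips stand 19 mm ahead of it and the grasp point (between the pads) is the TCP; z points along the fingers, x is the direction in which the jaws open and shut, and the axes are right-handed (so a half turn about z gives the same grasp; the last joint's range is limited). The gripper opens to 85 mm and grips with 20 to 120 N. Pads are 22 mm wide; open, the fingers measure 114 mm over their backs; the gripper's body (76 mm by 85 mm) begins 54 mm behind the grasp point. The pads swing forward as they close: fully open they stand 13 mm farther back than shut.
Start: joints at [-77.464, 22.827, 2.584, 88.041, -1.071, 69.15, -2.905], TCP at [0.203, 0.617, 0.25] pointing down, gripper open.
Joint ranges: [-161.44, 161.44], [-28.35, 127.94], [-78.24, 83.42], [0, 140.83], [-78.03, 258.03], [13.02, 114.36], [-168.23, 168.23]. Speed limits (degrees/s): [147.25, 147.25, 180, 180, 180, 180, 180].

## Interface

Orientations are given as [roll, pitch, yaw] about the fixed x, y, z axes, in that order (R = Rz(yaw) Ry(pitch) Rx(roll)).
In Python, from bench import manip, cams gives the robot as it stands. The module is installed in compiled form; this text tells all that it offers.
- The arm moves only by the tool servo_tool, never from a script. Its argument "motion" is a list that holds one entry, the list of rows, each a list of 6 numbers: the shift along the tool's x, y, z in mm, then the turn, a rotation vector about the tool's x, y, z in degrees. A call has 1 to 5 rows; each row shifts and turns the commanded pose from where the row before left it, along the tool's axes as they then stand; what a row does not reach is not made up. A row lasts 1/12 s, in which the tool goes at most 41.7 mm and 7.16 degrees, less where a joint would pass 70% of its speed; a pose out of reach is approached as far as the arm can. A call with a gripper value outside its range is refused whole. "hand" is the opening, from 0 (shut) to 1 (fully open), set as the call begins (left out, the last holds). The fingers move at their own pace and stop on an object; "grip_force" is the grip in N (left out, the last holds). Time passes only in rows, so rows that do not move let the fingers close. It gives the time, the measured TCP pose, the force and the opening at its end, in the units of the state.
- manip.get_obs(): the state, without advancing time (a new reading comes with each control period).
- cams.snapshot(name): name is "scene" or "top"; returns a dict with "img" (420x560x3 uint8, red, green, blue), "fx", "fy", "cx", "cy" (pixels), "pose" (4x4, takes a point from camera to world coordinates). Camera axes: x right, y down, z forward; pixel columns grow to the right and rows downward; lengths in m; the calibration is good to about 2 mm. A picture is of the moment at which its call begins. There is no depth.
- manip.close_job(): hands the job in, once; it reports no verdict.
Trained networks look in the newest picture that a camera, given by its name, has taken for a name from the list of things; names that differ only in an ending like _2 or _b are one class to them, and where a whole thing is asked for, a point or a joint stands for the part that bears it (a point fixed in the world has none). Each returns a list of dicts, best first, with "score" (0 to 1); they miss things now and then, are a little off and sometimes report something else, mostly with a low value. They report only what shows in the picture. A call takes as long as a camera call. They do not tell look-alikes from the thing itself.
- cams.regions_of(camera, name): "mask" (420x560 bool, what is visible of it) and "bbox" ([left, top, width, height] as shares, 0 to 1, of the picture: columns of its width, rows of its height, round what is visible of it).
- cams.tip_of(camera, name): "at" ([column, row] as shares, 0 to 1, of the picture: columns of its width, rows of its height: a listed point, or the origin of a listed thing).
The state is a dict: "time": time; "qpos": joint angles; "qd": joint speeds; "joint_efforts": joint torques, N m; "position": TCP position; "eef_rot": TCP orientation; "wrist_force": force on the tool from outside, world axes, zero at the start; "ft_torque": the same for the moment, N m; "opening": finger opening in m.
Only numpy, scipy, OpenCV 4.12 (cv2) and the standard library are available. Lean on these libraries where they do the work, as an engineer would, in place of code of your own. Each camera call takes 0.05 s, during which the arm holds its last target.

## Task

Switch on the microscope's imaging units in the right order: with a fingertip, gently press the large round key (lamp) all the way in, then the long bar key (shutter), then the square key (camera); each key stays in by itself. Leave the small round key alone, do not grasp, lift or shift any of the boxes, and do not disturb the bottle, the objective lens or the slide box. Finish with the hand clear of everything.

Things in the scene. Friction and masses are not known exactly. Their poses are not given: they have to be found in the camera images.
- lamp_box: The lamp box: loose white housing, 90 (x) x 80 (y) x 55 mm high, about 0.7 kg, on a thin rubber foot, with one black LARGE ROUND key (diameter 48) in the middle of its top. Origin: centre of its underside, z up.
- lamp_key_top (a point): Centre of the top face of the LARGE ROUND key (diameter 48) of the lamp box; moves down with the key. With the key out it is 18 mm above the housing's top (73 mm above the bench), fully in 8 mm above it. The face is a rubber cap that gives 1 mm per 3 N (up to 5 mm), so it reads lower while pressed.
- lamp_key (a joint): How far this key is pressed in, in m: 0 out, 0.010 at its end stop (after that only the rubber cap gives). It slides straight down at about 2 N and stays wherever it is left (no spring back). Starts 0 to 0.0015; counts as in from 0.007.
- shutter_box: The shutter box: loose white housing, 90 (x) x 80 (y) x 45 mm high, about 0.7 kg, on a thin rubber foot, with one black LONG BAR key (18 along the box x axis, 60 along its y axis) in the middle of its top. Origin: centre of its underside, z up.
- shutter_key_top (a point): Centre of the top face of the LONG BAR key (18 along the box x axis, 60 along its y axis) of the shutter box; moves down with the key. With the key out it is 18 mm above the housing's top (63 mm above the bench), fully in 8 mm above it. The face is a rubber cap that gives 1 mm per 3 N (up to 5 mm), so it reads lower while pressed.
- shutter_key (a joint): How far this key is pressed in, in m: 0 out, 0.010 at its end stop (after that only the rubber cap gives). It slides straight down at about 2 N and stays wherever it is left (no spring back). Starts 0 to 0.0015; counts as in from 0.007.
- camera_box: The camera box: loose white housing, 90 (x) x 80 (y) x 50 mm high, about 0.7 kg, on a thin rubber foot, with one black SQUARE key (28 x 28) in the middle of its top. Origin: centre of its underside, z up.
- camera_key_top (a point): Centre of the top face of the SQUARE key (28 x 28) of the camera box; moves down with the key. With the key out it is 18 mm above the housing's top (68 mm above the bench), fully in 8 mm above it. The face is a rubber cap that gives 1 mm per 3 N (up to 5 mm), so it reads lower while pressed.
- camera_key (a joint): How far this key is pressed in, in m: 0 out, 0.010 at its end stop (after that only the rubber cap gives). It slides straight down at about 2 N and stays wherever it is left (no spring back). Starts 0 to 0.0015; counts as in from 0.007.
- spare_box: The spare box, not part of the job: loose white housing, 90 (x) x 80 (y) x 45 mm high, about 0.7 kg, on a thin rubber foot, with one black SMALL ROUND key (diameter 18) in the middle of its top. Origin: centre of its underside, z up.
- spare_key_top (a point): Centre of the top face of the SMALL ROUND key (diameter 18) of the spare box, not part of the job; moves down with the key. With the key out it is 18 mm above the housing's top (63 mm above the bench), fully in 8 mm above it. The face is a rubber cap that gives 1 mm per 3 N (up to 5 mm), so it reads lower while pressed.
- spare_key (a joint): How far this key is pressed in, in m: 0 out, 0.010 at its end stop (after that only the rubber cap gives). It must stay out.
- oil_bottle: Bystander: small amber bottle, diameter 32, 70 mm high; origin at the centre of its underside.
- objective: Bystander: steel objective lens standing upright, diameter 33, 48 mm high; origin at the centre of its underside.
- slide_box: Bystander: closed grey and black box for glass slides, 87 x 62 x 34 mm high; origin at the centre of its underside.
Mind the look-alikes: they are no part of the job. Leave any orange look-alike of the lamp_box alone. What is shaped like the shutter_box but purple is not meant.

How it is judged:
By the outcome, as a careful person would: the job done as asked, in the order asked, and still so for the second after the job is handed in, with the robot touching nothing.
It also fails if it takes over 58 s, if anything falls off the work surface, if the arm or the gripper's body presses on something with over 40 N, if the wrist force passes 120 N, or if a joint passes its speed limit or range.

## Working session

There is one attempt and no reset: what is moved stays moved. The work goes in short steps, Python scripts to look and compute and a tool call to move; the robot and the scene stay as the last step left them, time stands still between calls to the robot, and variables do not carry over. Pictures are saved under pics/ and viewed, and the job is handed in when it is done.

Besides the shell and the picture viewer there is one more tool, called after "Call:" as name(argument=value, ...) on one line, values as JSON. servo_tool: Moves the arm, as the interface text tells. Its arguments: {"type":"object","properties":{"motion":{"type":"array","items":{"type":"array","items":{"type":"array","items":{"type":"number"}}}},"hand":{"type":"number"},"grip_force":{"type":"number"}},"required":["motion"]}

```bash
mkdir -p pics
python3 - <<'E'
from bench import manip, cams
import cv2
print(manip.get_obs())
for n in("scene","top"):
    s=cams.snapshot(n); print(n,s["fx"],s["fy"],s["cx"],s["cy"],s["pose"].tolist() if hasattr(s["pose"],"tolist") else s["pose"])
    cv2.imwrite(f"pics/{n}0.png",s["img"][:,:,::-1])
    for k in["lamp_key_top","shutter_key_top","camera_key_top","spare_key_top"]:
        print(k,[(round(d["score"],2),[round(d["at"][0]*560,1),round(d["at"][1]*420,1)]) for d in cams.tip_of(n,k)])
E
```

```text
{'time': 0.0, 'qpos': array([-77.46268386,  22.87039646,   2.57994517,  88.11245237,
        -1.07036191,  69.14927139,  -2.90297447]), 'qd': array([-0.01379232,  0.01187954, -0.06908504,  0.0115984 ,  0.02664883,
        0.08266831, -0.07272268]), 'joint_efforts': array([ 4.44814259e-04, -4.75116777e+01,  1.36498723e+00, -2.54225099e+01,
        1.16612844e-02,  9.44617786e-03,  4.23588034e-06]), 'position': array([0.20291849, 0.6169054 , 0.24929386]), 'eef_rot': array([1.79991671e+02, 1.07677617e-01, 7.17994280e+01]), 'wrist_force': array([ 0.57382192, -0.4782817 ,  0.62832832]), 'ft_torque': array([-0.01002932, -0.02509459, -0.01254841]), 'opening': 0.08554978110203297}
scene 542.1026181214505 542.1026181214505 272.7377260451612 203.89142112341818 [[-0.7910486329366164, 0.31642417308006127, -0.5235626065903763, 1.1578987783358246], [0.6113777667322216, 0.43889384362998046, -0.6584750719421529, 0.7711105222509266], [0.021430974654252043, -0.8409803426444054, -0.5406410792855709, 0.7056611623174968], [0.0, 0.0, 0.0, 1.0]]
lamp_key_top [(0.77, [249.7, 189.2]), (0.53, [329.3, 236.3]),
[... 182 characters left out ...]
, [328.7, 210.9])]
spare_key_top [(0.54, [384.4, 260.6]), (0.19, [329.1, 208.9])]
top 423.8585258433211 423.8585258433211 282.2983586405386 206.52506383118842 [[-0.003928630836471083, -0.9818781427303144, 0.18947263308514783, 0.39381742113314183], [-0.9999588064776571, 0.005407696832156236, 0.007289867128496994, 0.017167126127008728], [-0.008182371754594256, -0.18943618884320867, -0.9818589405556329, 0.9499328576544306], [0.0, 0.0, 0.0, 1.0]]
lamp_key_top [(0.71, [337.7, 286.6]), (0.62, [335.2, 208.1])]
shutter_key_top [(0.57, [435.4, 286.0]), (0.47, [432.7, 211.8]), (0.39, [390.6, 143.5])]
camera_key_top [(0.65, [253.1, 262.6])]
spare_key_top [(0.57, [392.9, 145.1]), (0.43, [170.9, 248.4])]
```

View pics/scene0.png

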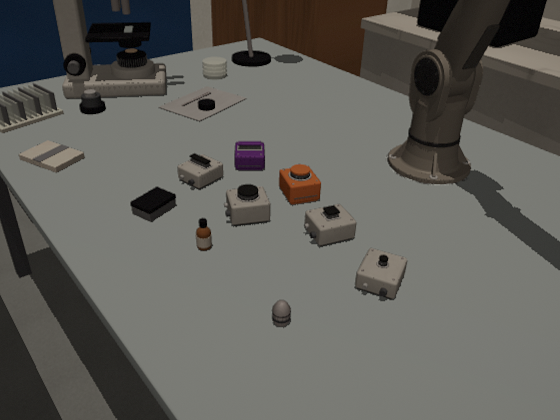

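View pics/top0.png

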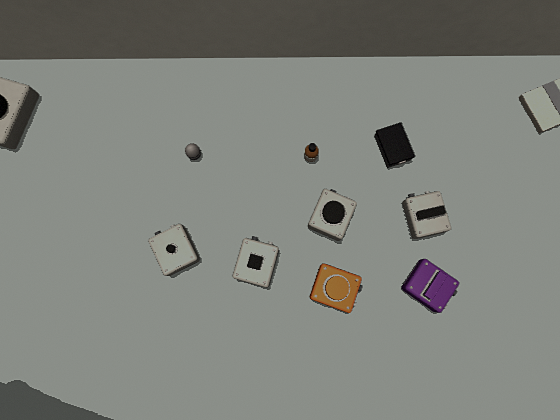

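Candidates in the top view, white against coloured:
- **Lamp:** white box with a large round key at (333,212). The orange look-alike is at (336,288).
- **Shutter:** white box with a bar key at (431,213). The purple look-alike is at (432,286).
- **Camera:** square key at (256,262).
- **Spare:** small round key at (171,248), to be left alone.

Next I'll confirm these in a crop and measure the key positions.

```bash
cat > h.py <<'E'
import numpy as np, cv2
from bench import manip, cams
def ray(s,u,v):
    P=np.array(s["pose"]); d=P[:3,:3]@np.array([(u-s["cx"])/s["fx"],(v-s["cy"])/s["fy"],1]); return P[:3,3],d/np.linalg.norm(d)
def plane(s,u,v,z):
    o,d=ray(s,u,v); return o+d*(z-o[2])/d[2]
def proj(s,X):
    P=np.linalg.inv(np.array(s["pose"])); p=P[:3,:3]@np.array(X)+P[:3,3]; return s["fx"]*p[0]/p[2]+s["cx"],s["fy"]*p[1]/p[2]+s["cy"]
def tri(r1,r2):
    (a,d),(b,e)=r1,r2; M=np.stack([d,-e],1); t=np.linalg.lstsq(M,b-a,rcond=None)[0]
    p,q=a+d*t[0],b+e*t[1]; return (p+q)/2,np.linalg.norm(p-q)
E
python3 - <<'E'
from h import *
S={n:cams.snapshot(n) for n in("scene","top")}
def dark(img,u,v,r=18,th=45):
    g=img.max(2); m=(g<th).astype(np.uint8)
    n,l,st,c=cv2.connectedComponentsWithStats(m)
    best=min(range(1,n),key=lambda i:np.hypot(*(c[i]-[u,v]))+ (1e3 if st[i][4]<15 else 0))
    ys,xs=np.where(l==best); 
    return c[best],st[best],cv2.minAreaRect(np.stack([xs,ys],1).astype(np.float32))
for k,z,t,sc in[("lamp",.0725,(333,212),(248,192)),("shutter",.0625,(431,213),(200,160)),("camera",.0675,(256,262),(330,211)),("spare",.0625,(171,248),(383,260))]:
    ct,st,rt=dark(S["top"]["img"],*t); cs,ss,rs=dark(S["scene"]["img"],*sc)
    print(k,"top",ct.round(1),st,np.round(rt[1],1),round(rt[2],1),"plane",plane(S["top"],*ct,z).round(4))
    print("   scene",cs.round(1),ss,"plane",plane(S["scene"],*cs,z).round(4)," tri",[np.round(x,4) for x in tri(ray(S["top"],*ct),ray(S["scene"],*cs))])
a=cv2.resize(S["top"]["img"][110:320,140:470],None,fx=2.4,fy=2.4,interpolation=2)
cv2.imwrite("pics/crop1.png",a[:,:,::-1])
b=cv2.resize(S["scene"]["img"][130:300,160:420],None,fx=3,fy=3,interpolation=2)
cv2.imwrite("pics/crop2.png",b[:,:,::-1])
E
```

```text
lamp top [333.1 212. ] [322 201  23  23 401] [21.2 22.7] 11.3 plane [ 0.5509 -0.083   0.0725]
   scene [247.5 191.9] [238 185  20  15 264] plane [ 0.5603 -0.0722  0.0725]  tri [array([ 0.5523, -0.0839,  0.0639]), np.float64(0.0004)]
shutter top [430.3 212.4] [416 206  30  14 244] [ 8.4 29.2] 77.2 plane [ 0.5506 -0.29    0.0625]
   scene [200.  160.1] [190 154  20  14 141] plane [ 0.5589 -0.2781  0.0625]  tri [array([ 0.5515, -0.2923,  0.0543]), np.float64(0.0015)]
camera top [254.6 261.6] [247 254  16  16 179] [13.2 13.5] 15.9 plane [0.4484 0.0816 0.0675]
   scene [330.9 211.5] [324 206  16  13 140] plane [0.4572 0.0906 0.0675]  tri [array([0.4488, 0.0822, 0.0598]), np.float64(0.0002)]
spare top [170.5 248.4] [166 245  10   8  62] [9. 7.] 0.0 plane [0.477  0.2587 0.0625]
   scene [383.2 260.2] [379 255   9  11  74] plane [0.4857 0.2675 0.0625]  tri [array([0.4776, 0.2611, 0.0545]), np.float64(0.0006)]
```

View pics/crop1.png

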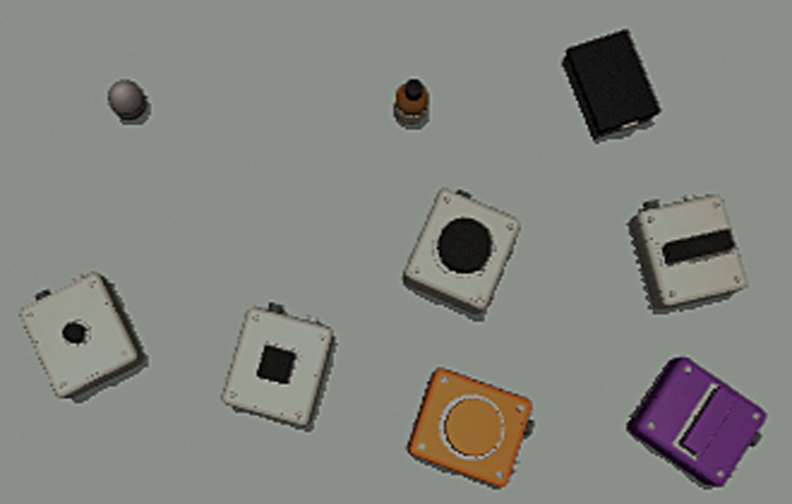

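View pics/crop2.png

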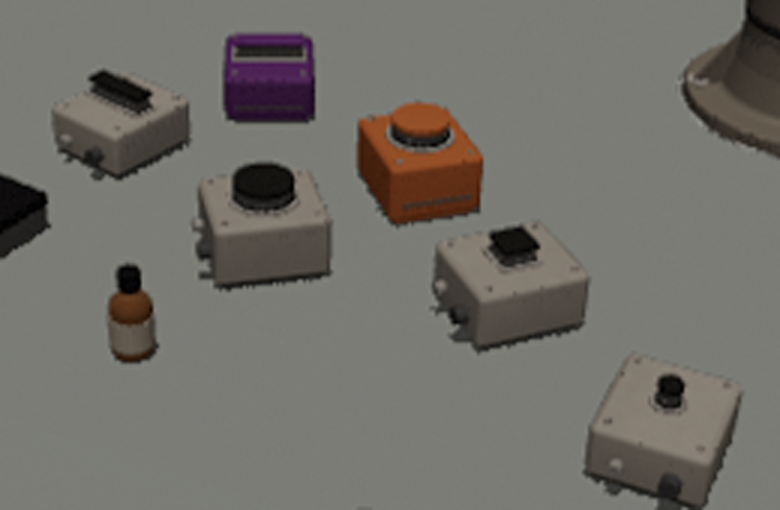

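The crops confirm it. The white large-round, bar and square boxes are distinct from the orange, purple and small-round ones. Key centres (x, y): lamp (0.551,-0.083), shutter (0.551,-0.291), camera (0.449,0.082). I'll shut the gripper and travel high.

Call:
servo_tool(motion=[[[-27, 27, 0, 0, 0, 0], [-27, 27, 0, 0, 0, 0], [-27, 27, 0, 0, 0, 0], [-27, 27, 0, 0, 0, 0], [-27, 27, 0, 0, 0, 0]]], hand=0, grip_force=20)

```text
time: 1.02
position: [0.2898, 0.4454, 0.2505]
eef_rot: [180.0, -0.0, 71.8]
wrist_force: [0.9, 0.7, 0.2]
opening: 0.0252
```

Call:
servo_tool(motion=[[[-27, 27, 0, 0, 0, 0], [-27, 27, 0, 0, 0, 0], [-27, 27, 0, 0, 0, 0], [-27, 27, 0, 0, 0, 0], [-27, 27, 0, 0, 0, 0]]])

```text
time: 1.43
position: [0.3758, 0.2749, 0.2507]
eef_rot: [180.0, -0.1, 71.8]
wrist_force: [-0.1, -0.4, 0.5]
opening: -0.0002
```

Call:
servo_tool(motion=[[[-27, 27, 0, 0, 0, 0], [-27, 27, 0, 0, 0, 0], [-27, 27, 0, 0, 0, 0], [-27, 27, 0, 0, 0, 0], [-27, 27, 0, 0, 0, 0]]])

```text
time: 1.85
position: [0.4619, 0.1045, 0.2508]
eef_rot: [180.0, -0.1, 71.8]
wrist_force: [0.5, 1.4, -0.7]
opening: -0.0001
```

Call:
servo_tool(motion=[[[-27, 27, 0, 0, 0, 0], [-27, 27, 0, 0, 0, 0], [-27, 27, 0, 0, 0, 0], [0, 0, 0, 0, 0, 0], [0, 0, 0, 0, 0, 0]]])

```text
time: 2.27
position: [0.5135, 0.0013, 0.2505]
eef_rot: [180.0, 0.0, 71.5]
wrist_force: [-0.9, -0.9, 0.1]
opening: -0.0001
```

Call:
servo_tool(motion=[[[-23, 21, 20, 0, 0, 0], [-23, 21, 30, 0, 0, 0], [-22, 20, 30, 0, 0, 0], [0, 0, 30, 0, 0, 0], [0, 0, 0, 0, 0, 0]]])

```text
time: 2.68
position: [0.5459, -0.078, 0.1364]
eef_rot: [-179.4, 0.2, 71.7]
wrist_force: [-1.0, 1.3, 0.2]
opening: 0.0001
```

Run:
```python
from h import *
for n,(r,c) in{"top":((130,300),(230,490)),"scene":((80,250),(150,410))}.items():
    s=cams.snapshot(n); cv2.imwrite(f"pics/{n}1.png",cv2.resize(s["img"][r[0]:r[1],c[0]:c[1]],None,fx=3,fy=3,interpolation=2)[:,:,::-1])
o=manip.get_obs(); print(o["position"],o["eef_rot"],o["wrist_force"])
```

```text
[ 0.5492484  -0.07675403  0.14111489] [-1.79837733e+02 -1.53487053e-02  7.19050209e+01] [0.54506718 0.26851722 0.08492654]
```

View pics/scene1.png

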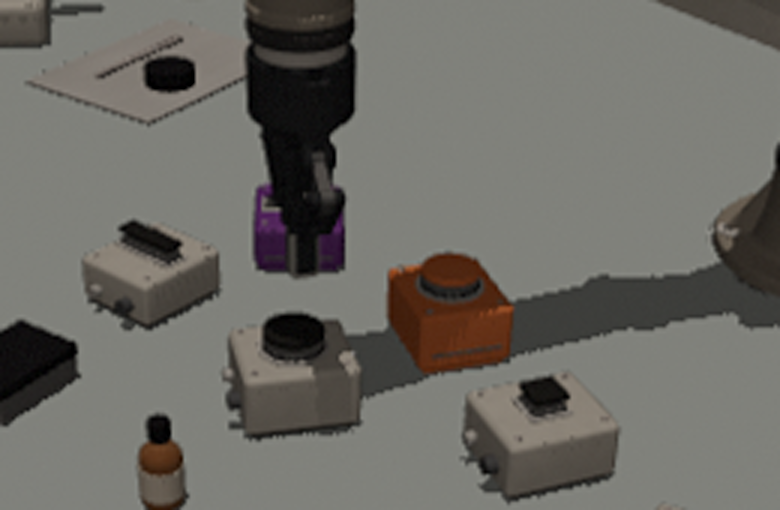

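View pics/top1.png

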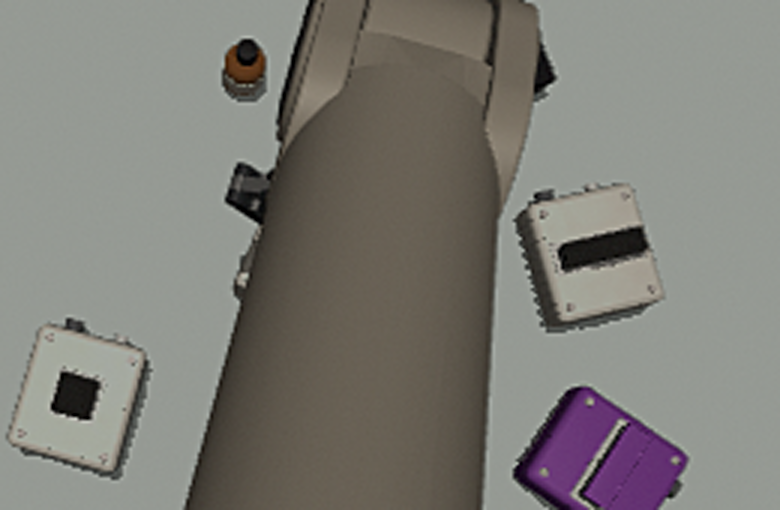

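The scene crop shows the shut fingertips at (303,270), just above the lamp key at (294,328), with clear space around them. The arm hides the lamp in the top view. I'll correct sideways by about 6 mm and descend.

Call:
servo_tool(motion=[[[-6, 4, 15, 0, 0, 0], [0, 0, 15, 0, 0, 0], [0, 0, 8, 0, 0, 0], [0, 0, 0, 0, 0, 0], [0, 0, 0, 0, 0, 0]]])

```text
time: 3.2
position: [0.5526, -0.0843, 0.1049]
eef_rot: [179.9, -0.1, 71.9]
wrist_force: [-0.4, 0.5, 0.1]
opening: -0.0003
```

Run:
```python
from h import *
n,(r,c)="scene",((130,230),(190,330))
s=cams.snapshot(n); cv2.imwrite(f"pics/scene2.png",cv2.resize(s["img"][r[0]:r[1],c[0]:c[1]],None,fx=5,fy=5,interpolation=2)[:,:,::-1])
o=manip.get_obs(); p=o["position"];print(p,o["eef_rot"],o["wrist_force"])
u=proj(s,p-[0,0,.019]);print("tip px crop",(u[0]-190)*5,(u[1]-130)*5)
```

```text
[ 0.55288502 -0.084619    0.10518927] [ 1.79882989e+02 -7.54652865e-02  7.18829287e+01] [0.46882995 0.13328543 0.28161458]
tip px crop 284.63834222039964 266.73426331470637
```

View pics/scene2.png

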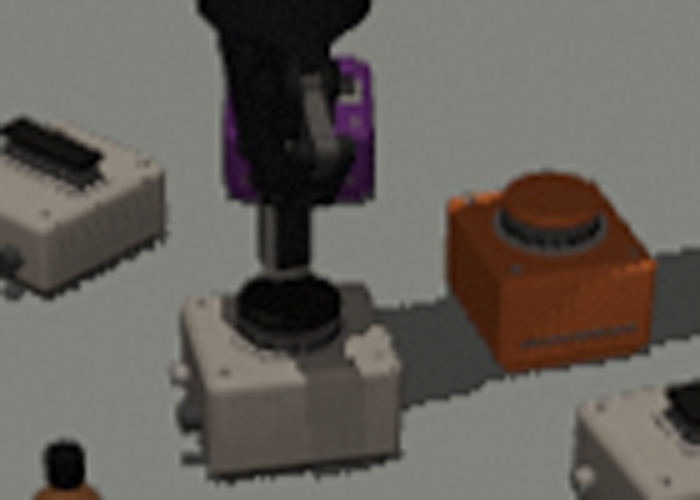

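The tip sits centred over the lamp key, at crop (284,267), and matches its projection. Tip height is about 86 mm and the key top about 72 mm. Now the press.

Call:
servo_tool(motion=[[[0, 0, 8, 0, 0, 0], [0, 0, 5, 0, 0, 0], [0, 0, 3, 0, 0, 0], [0, 0, 2, 0, 0, 0], [0, 0, 0, 0, 0, 0]]])

```text
time: 3.67
position: [0.5521, -0.0853, 0.0855]
eef_rot: [180.0, -0.0, 71.8]
wrist_force: [0.4, 1.0, 1.4]
opening: 0.0001
```

Call:
servo_tool(motion=[[[0, 0, 2, 0, 0, 0], [0, 0, 1, 0, 0, 0], [0, 0, 0, 0, 0, 0], [0, 0, 0, 0, 0, 0]]])

```text
time: 4.0
position: [0.5519, -0.0855, 0.0828]
eef_rot: [-180.0, -0.0, 71.8]
wrist_force: [0.3, 0.1, 0.2]
opening: 0.0001
```

Call:
servo_tool(motion=[[[0, 0, 1, 0, 0, 0], [0, 0, 1, 0, 0, 0], [0, 0, 0, 0, 0, 0]]])

```text
time: 4.25
position: [0.5519, -0.0856, 0.0809]
eef_rot: [-180.0, -0.0, 71.8]
wrist_force: [0.7, 0.3, 4.3]
opening: -0.0002
```

Run:
```python
from h import *
n,(r,c)="scene",((130,230),(190,330))
s=cams.snapshot(n); cv2.imwrite(f"pics/scene3.png",cv2.resize(s["img"][r[0]:r[1],c[0]:c[1]],None,fx=5,fy=5,interpolation=2)[:,:,::-1])
o=manip.get_obs(); p=o["position"];print(p,o["eef_rot"],o["wrist_force"])
```

```text
[ 0.55188666 -0.08554893  0.08093212] [-1.79995030e+02 -1.16141858e-02  7.17917343e+01] [-0.0100749   0.62594861  3.63203203]
```

View pics/scene3.png

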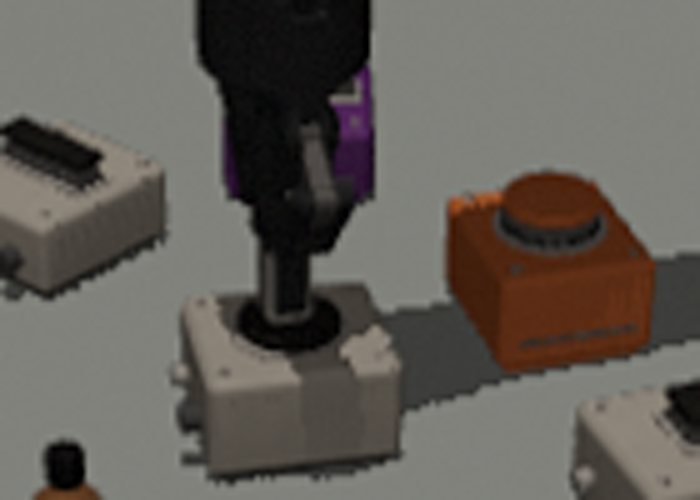

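Force is up to about 4 N at a tip height of 61.9 mm, which is the end stop. One more mm should add about 3 N if so; then I lift.

Call:
servo_tool(motion=[[[0, 0, 1, 0, 0, 0], [0, 0, 0, 0, 0, 0], [0, 0, 0, 0, 0, 0]]])

```text
time: 4.55
position: [0.5519, -0.0856, 0.0801]
eef_rot: [-180.0, -0.0, 71.8]
wrist_force: [-1.3, 0.6, 5.5]
opening: -0.0001
```

Call:
servo_tool(motion=[[[0, 0, -5, 0, 0, 0], [0, 0, -15, 0, 0, 0], [0, 0, -25, 0, 0, 0], [0, 0, -25, 0, 0, 0], [0, 0, 0, 0, 0, 0]]])

```text
time: 4.97
position: [0.5545, -0.0867, 0.1539]
eef_rot: [179.6, -0.1, 71.8]
wrist_force: [0.5, -0.7, 0.9]
opening: -0.0004
```

Call:
servo_tool(motion=[[[-33, 11, 0, 0, 0, 0], [-33, 11, 0, 0, 0, 0], [-33, 11, 0, 0, 0, 0], [-33, 11, 0, 0, 0, 0], [-33, 11, 0, 0, 0, 0]]])

```text
time: 5.38
position: [0.5517, -0.2608, 0.149]
eef_rot: [-179.9, 0.0, 71.8]
wrist_force: [0.5, 0.8, 0.0]
opening: -0.0
```

Call:
servo_tool(motion=[[[-30, 8, 0, 0, 0, 0], [0, 0, 15, 0, 0, 0], [0, 0, 20, 0, 0, 0], [0, 0, 15, 0, 0, 0], [0, 0, 0, 0, 0, 0]]])

```text
time: 5.8
position: [0.5479, -0.2891, 0.0957]
eef_rot: [-179.5, -0.0, 71.8]
wrist_force: [-0.8, 0.6, -0.4]
opening: -0.0001
```

Run:
```python
from h import *
n,(r,c)="scene",((100,240),(150,310))
s=cams.snapshot(n); cv2.imwrite(f"pics/scene4.png",cv2.resize(s["img"][r[0]:r[1],c[0]:c[1]],None,fx=4,fy=4,interpolation=2)[:,:,::-1])
o=manip.get_obs(); p=o["position"];print(p,o["eef_rot"],o["wrist_force"])
u=proj(s,p-[0,0,.019]);print("tip px crop",(u[0]-150)*4,(u[1]-100)*4)
s=cams.snapshot("top"); cv2.imwrite("pics/top4.png",cv2.resize(s["img"][130:300,230:490],None,fx=3,fy=3,interpolation=2)[:,:,::-1])
```

```text
[ 0.54893953 -0.28969133  0.09750288] [-1.79704468e+02 -1.31922640e-02  7.17753519e+01] [-0.07081303 -0.0524962   0.54489647]
tip px crop 202.7557859552121 206.39764081893748
```

View pics/scene4.png

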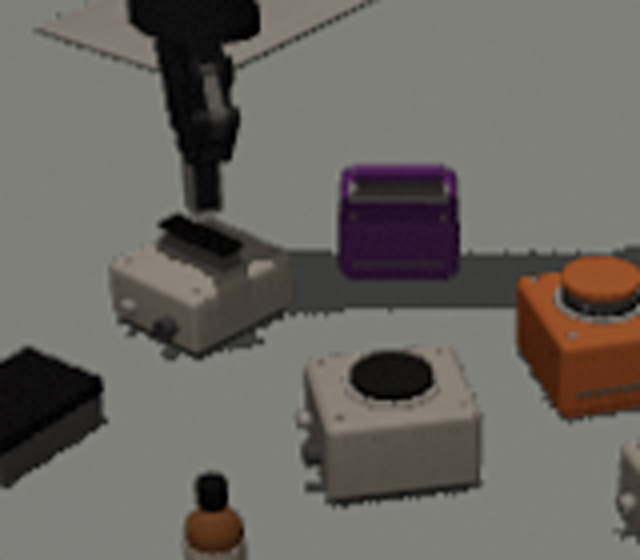

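View pics/top4.png

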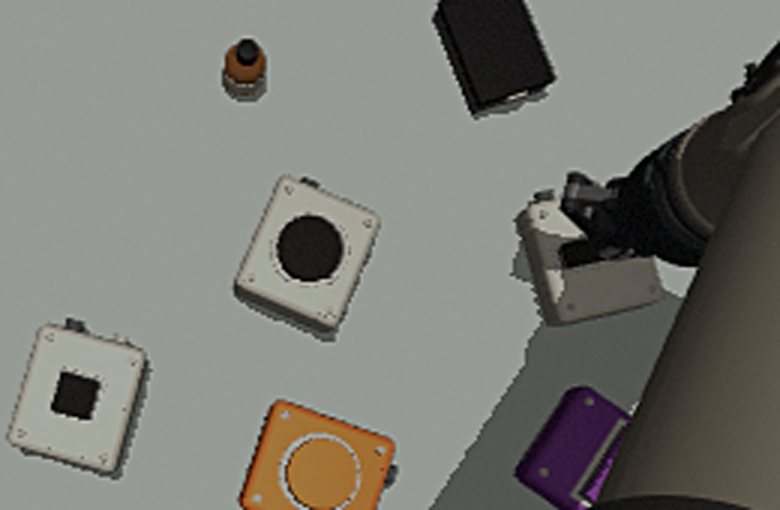

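The lamp key is visibly sunk, and its box hasn't moved. The tip is above the middle of the bar at crop (203,206). Next I press the shutter, nudging 2 mm in x.

Call:
servo_tool(motion=[[[0, 2, 6, 0, 0, 0], [0, 0, 5, 0, 0, 0], [0, 0, 3, 0, 0, 0], [0, 0, 0, 0, 0, 0], [0, 0, 0, 0, 0, 0]]])

```text
time: 6.32
position: [0.5527, -0.291, 0.0858]
eef_rot: [-180.0, -0.0, 71.8]
wrist_force: [-0.1, -0.0, -0.5]
opening: -0.0
```

Call:
servo_tool(motion=[[[0, 0, 3, 0, 0, 0], [0, 0, 3, 0, 0, 0], [0, 0, 3, 0, 0, 0], [0, 0, 0, 0, 0, 0], [0, 0, 0, 0, 0, 0]]])

```text
time: 6.73
position: [0.5529, -0.2911, 0.0767]
eef_rot: [180.0, -0.0, 71.8]
wrist_force: [0.1, 0.5, -0.0]
opening: 0.0
```

Call:
servo_tool(motion=[[[0, 0, 2, 0, 0, 0], [0, 0, 2, 0, 0, 0], [0, 0, 1, 0, 0, 0], [0, 0, 0, 0, 0, 0], [0, 0, 0, 0, 0, 0]]])

```text
time: 7.15
position: [0.5529, -0.2912, 0.0718]
eef_rot: [180.0, 0.0, 71.8]
wrist_force: [1.2, -0.4, 1.3]
opening: 0.0
```

Call:
servo_tool(motion=[[[0, 0, 1, 0, 0, 0], [0, 0, 0, 0, 0, 0], [0, 0, 0, 0, 0, 0]]])

```text
time: 7.4
position: [0.5529, -0.2912, 0.0711]
eef_rot: [180.0, -0.0, 71.8]
wrist_force: [-0.2, -0.2, 3.2]
opening: 0.0002
```

Call:
servo_tool(motion=[[[0, 0, 1, 0, 0, 0], [0, 0, 0, 0, 0, 0], [0, 0, 0, 0, 0, 0]]])

```text
time: 7.65
position: [0.5529, -0.2912, 0.0702]
eef_rot: [180.0, -0.0, 71.8]
wrist_force: [0.3, -0.1, 5.0]
opening: 0.0002
```

Call:
servo_tool(motion=[[[0, 0, -5, 0, 0, 0], [0, 0, -15, 0, 0, 0], [0, 0, -25, 0, 0, 0], [0, 0, -35, 0, 0, 0], [0, 0, 0, 0, 0, 0]]])

```text
time: 8.07
position: [0.5553, -0.2932, 0.1556]
eef_rot: [179.5, 0.1, 71.8]
wrist_force: [1.6, -1.4, 0.1]
opening: 0.0001
```

Call:
servo_tool(motion=[[[29, -20, 0, 0, 0, 0], [29, -20, 0, 0, 0, 0], [29, -20, 0, 0, 0, 0], [29, -20, 0, 0, 0, 0], [29, -20, 0, 0, 0, 0]]])

```text
time: 8.48
position: [0.5016, -0.1204, 0.1492]
eef_rot: [-179.9, -0.0, 71.8]
wrist_force: [0.3, 1.3, 0.3]
opening: -0.0001
```

Call:
servo_tool(motion=[[[29, -20, 0, 0, 0, 0], [29, -20, 0, 0, 0, 0], [29, -20, 0, 0, 0, 0], [29, -20, 0, 0, 0, 0], [29, -20, 0, 0, 0, 0]]])

```text
time: 8.9
position: [0.4518, 0.0483, 0.1495]
eef_rot: [-179.9, 0.0, 71.8]
wrist_force: [0.3, 0.9, 0.5]
opening: 0.0001
```

Call:
servo_tool(motion=[[[32, -15, 0, 0, 0, 0], [0, 0, 15, 0, 0, 0], [0, 0, 20, 0, 0, 0], [0, 0, 10, 0, 0, 0], [0, 0, 0, 0, 0, 0]]])

```text
time: 9.32
position: [0.4467, 0.0813, 0.1026]
eef_rot: [-179.7, 0.2, 71.8]
wrist_force: [0.2, -0.9, 0.3]
opening: -0.0001
```

Run:
```python
from h import *
n,(r,c)="scene",((120,260),(180,390))
s=cams.snapshot(n); cv2.imwrite(f"pics/scene5.png",cv2.resize(s["img"][130:260,170:370],None,fx=4,fy=4,interpolation=2)[:,:,::-1])
o=manip.get_obs(); p=o["position"];print(p,o["eef_rot"],o["wrist_force"])
u=proj(s,p-[0,0,.019]);print("tip px crop",(u[0]-170)*4,(u[1]-130)*4)
s=cams.snapshot("top"); cv2.imwrite("pics/top5.png",cv2.resize(s["img"][130:300,230:490],None,fx=3,fy=3,interpolation=2)[:,:,::-1])
```

```text
[0.44782694 0.08116943 0.1037969 ] [-1.79854295e+02  1.35049355e-01  7.17416399e+01] [-0.65495211  0.37406488  0.90111586]
tip px crop 647.2166324437464 285.5608621366198
```

View pics/scene5.png

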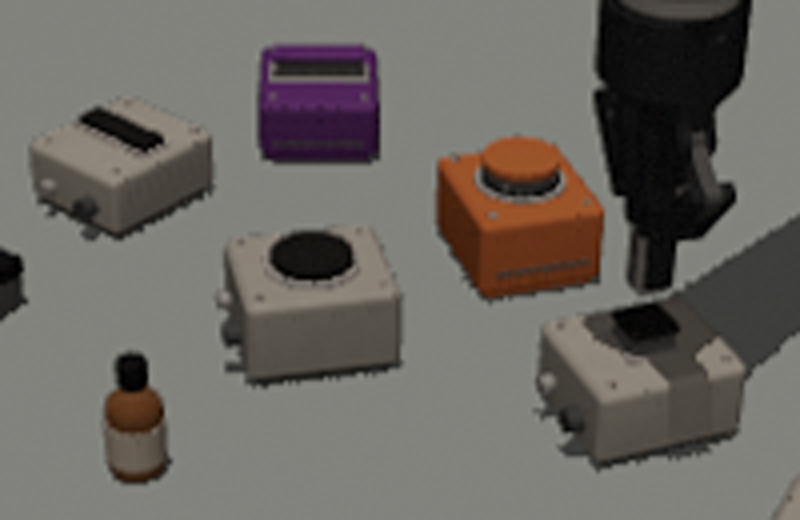

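View pics/top5.png

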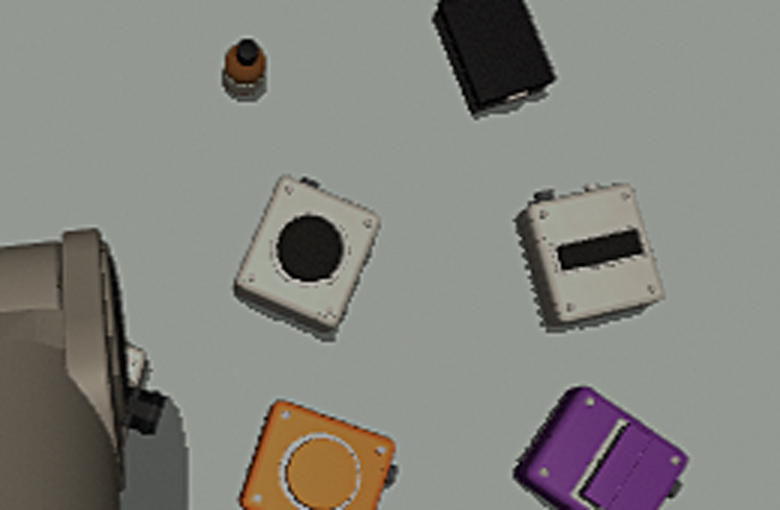

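The lamp and shutter keys are both sunk and their boxes haven't moved. The tip is above the square key, with the tip at crop (650,287) and the key at (648,322). Now the camera key.

Call:
servo_tool(motion=[[[0, 1, 6, 0, 0, 0], [0, 0, 5, 0, 0, 0], [0, 0, 4, 0, 0, 0], [0, 0, 0, 0, 0, 0], [0, 0, 0, 0, 0, 0]]])

```text
time: 9.83
position: [0.4499, 0.0815, 0.0897]
eef_rot: [-180.0, 0.0, 71.8]
wrist_force: [0.2, 0.4, 0.3]
opening: -0.0004
```

Call:
servo_tool(motion=[[[0, 0, 3, 0, 0, 0], [0, 0, 3, 0, 0, 0], [0, 0, 3, 0, 0, 0], [0, 0, 0, 0, 0, 0], [0, 0, 0, 0, 0, 0]]])

```text
time: 10.25
position: [0.4502, 0.0817, 0.0807]
eef_rot: [180.0, -0.0, 71.8]
wrist_force: [0.9, -0.5, 0.7]
opening: -0.0001
```

Call:
servo_tool(motion=[[[0, 0, 2, 0, 0, 0], [0, 0, 2, 0, 0, 0], [0, 0, 1, 0, 0, 0], [0, 0, 0, 0, 0, 0], [0, 0, 0, 0, 0, 0]]])

```text
time: 10.67
position: [0.4502, 0.0817, 0.0759]
eef_rot: [180.0, -0.0, 71.8]
wrist_force: [-0.2, 0.2, 3.9]
opening: 0.0003
```

Call:
servo_tool(motion=[[[0, 0, 1, 0, 0, 0], [0, 0, 0, 0, 0, 0], [0, 0, 0, 0, 0, 0]]])

```text
time: 10.92
position: [0.4502, 0.0818, 0.0751]
eef_rot: [180.0, -0.0, 71.8]
wrist_force: [-0.0, 0.0, 5.4]
opening: 0.0001
```

End stop reached at 5.4 N. I'll lift straight up and then retreat to the left, well above the spare box.

Call:
servo_tool(motion=[[[0, 0, -5, 0, 0, 0], [0, 0, -15, 0, 0, 0], [0, 0, -30, 0, 0, 0], [0, 0, -40, 0, 0, 0], [0, 0, -40, 0, 0, 0]]])

```text
time: 11.33
position: [0.4484, 0.0809, 0.2053]
eef_rot: [-179.8, 0.2, 71.8]
wrist_force: [1.2, 1.5, 0.2]
opening: -0.0002
```

Call:
servo_tool(motion=[[[27, -27, -10, 0, 0, 0], [27, -27, -10, 0, 0, 0], [27, -27, 0, 0, 0, 0], [27, -27, 0, 0, 0, 0], [27, -27, 0, 0, 0, 0]]])

```text
time: 11.75
position: [0.3624, 0.253, 0.225]
eef_rot: [-180.0, -0.0, 71.8]
wrist_force: [0.8, 0.5, -0.4]
opening: 0.0001
```

Call:
servo_tool(motion=[[[27, -27, 0, 0, 0, 0], [27, -27, 0, 0, 0, 0], [27, -27, 0, 0, 0, 0], [27, -27, 0, 0, 0, 0], [27, -27, 0, 0, 0, 0]]])

```text
time: 12.17
position: [0.2764, 0.4233, 0.2245]
eef_rot: [-180.0, 0.1, 71.8]
wrist_force: [0.1, 0.5, 0.4]
opening: -0.0
```

Call:
servo_tool(motion=[[[27, -27, 0, 0, 0, 0], [20, -20, 0, 0, 0, 0], [0, 0, 0, 0, 0, 0], [0, 0, 0, 0, 0, 0], [0, 0, 0, 0, 0, 0]]])

```text
time: 12.58
position: [0.2484, 0.4805, 0.2242]
eef_rot: [180.0, 0.1, 71.8]
wrist_force: [-0.1, 0.7, -0.1]
opening: -0.0003
```

Run:
```python
from h import *
s=cams.snapshot("scene"); cv2.imwrite(f"pics/scene6.png",cv2.resize(s["img"][130:330,160:426],None,fx=3,fy=3,interpolation=2)[:,:,::-1])
t=cams.snapshot("top"); cv2.imwrite("pics/top6.png",cv2.resize(t["img"][110:320,140:470],None,fx=2.4,fy=2.4,interpolation=2)[:,:,::-1])
o=manip.get_obs(); print(o["time"],o["position"],o["wrist_force"])
for i,f in((s,"scene"),(t,"top")):
    b=cv2.imread(f"pics/{f}0.png")[:,:,::-1]
    d=cv2.absdiff(i["img"],np.ascontiguousarray(b)).max(2)>40
    n,l,st,c=cv2.connectedComponentsWithStats(d.astype(np.uint8)); print(f,[list(x) for x in st[1:] if x[4]>12])
```

```text
12.6833 [0.24911572 0.48010583 0.22463295] [-0.22839147  0.11268047  0.39936066]
scene [[np.int32(433), np.int32(32), np.int32(7), np.int32(16), np.int32(50)], [np.int32(477), np.int32(44), np.int32(11), np.int32(14), np.int32(82)], [np.int32(436), np.int32(50), np.int32(13), np.int32(26), np.int32(99)], [np.int32(436), np.int32(65), np.int32(3), np.int32(20), np.int32(23)], [np.int32(189), np.int32(153), np.int32(22), np.int32(10), np.int32(77)], [np.int32(445), np.int32(170), np.int32(115), np.int32(135), np.int32(5285)], [np.int32(446), np.int32(176), np.int32(6), np.int32(3), np.int32(15)], [np.int32(237), np.int32(184), np.int32(21), np.int32(8), np.int32(82)], [np.int32(323), np.int32(205), np.int32(17), np.int32(9), np.int32(62)]]
top [[np.int32(326), np.int32(201), np.int32(20), np.int32(11), np.int32(36)], [np.int32(442), np.int32(205), np.int32(4), np.int32(9), np.int32(19)], [np.int32(0), np.int32(356), np.int32(193), np.int32(64), np.int32(6817)]]
```

View pics/scene6.png

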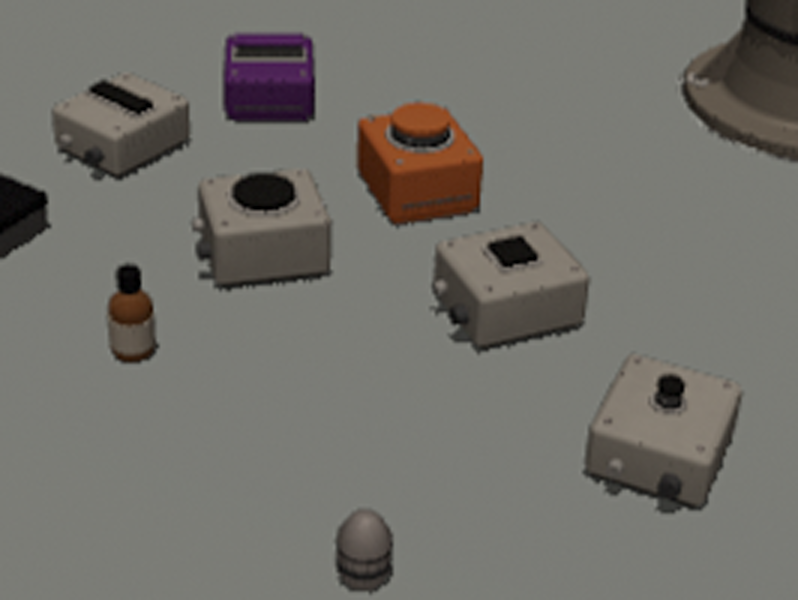

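View pics/top6.png

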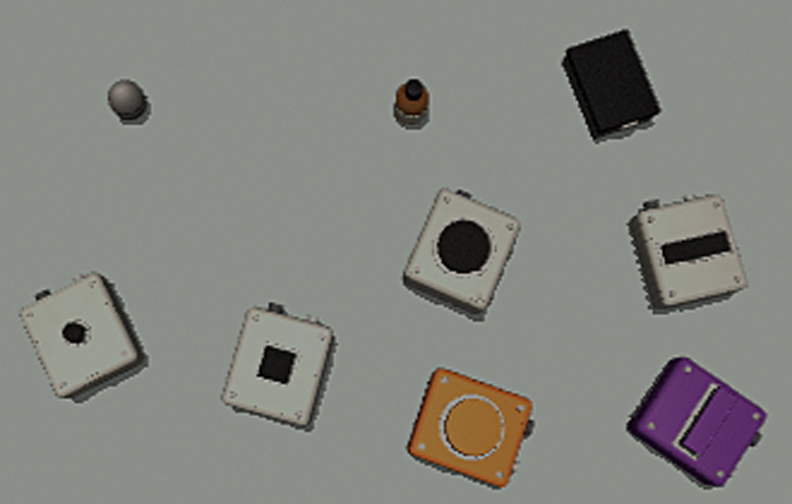

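Compared with the first pictures, only the three pressed keys (and the arm) have changed. The three keys are sunk, the spare key is still out, and the hand is clear.

```bash
python3 -c "
from bench import manip
print(manip.close_job())"
```

```text
the job is handed in; nothing more can be done
None
```

I pressed the lamp key, then the shutter key, then the camera key all the way in with the shut fingertips, and handed the job in at about 12.7 s. No verdict was reported.

- **End stops:** Each key went down to its end stop height. The force then rose to about 5 N on the rubber cap: 5.5 N at the lamp, 5.0 N at the shutter and 5.4 N at the camera.
- **Final pictures:** All three keys stay sunk. Compared with the first pictures, nothing on the bench changed except those keys. The boxes, bottle, objective lens, slide box and look-alikes are where they were, and the small round key is still out.
- **Hand:** It is clear of everything, at a height of 0.22 m, with about zero wrist force.
- **Disagreement:** My first two-camera measurement put the key tops about 8 mm too low, because the scene view also took in the dark key sides. I used the top view with the known heights instead, and the contact forces confirmed it.

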